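# Uncover the culture dish and hold the loupe at its focal height

## Task

Take the saddle-shaped light cover off the culture dish and hang it astride the middle of the horizontal rail, let go so that it hangs there freely, then pick up the loupe and hold it level and still, its lens centred over the dish, at the height shown by the pointer on the gauge post. Finish while still holding the loupe there in the gripper, with nothing else carrying it. Leave the pointer at its setting and the other things on the bench where they are.

Things in the scene. Friction and masses are not known exactly. Their poses are not given: they have to be found in the camera images.
- stage: fixed aluminium reading stage, slab 190 (its x) x 120 (its y) x 12 mm thick on the bench; origin: centre of its underside, z up. White dish (56 mm across, 12 mm high, amber filling) fixed on it at x = -25 mm; upright steel gauge post (10 mm thick, top 175 mm above the bench) fixed at x = +75 mm, so on the far side of the dish
- dish (a point): centre of the dish's top face, 24 mm above the bench
- focus_mark (a point): tip of the short pointer on the black collar (22 mm across) on the gauge post; it points towards the dish, its tip 78 mm from the dish's axis. Its height, 100 to 150 mm above the bench, is the height at which to hold the middle of the lens (point lens). The collar stays where it is set unless pushed (8 N)
- cover: loose black plastic light cover, 180 g: a saddle (tall upside-down U open at both ends), at first standing over the dish. Origin: between its feet, at foot level; x along its tunnel, z up. 90 mm long (x), 86 wide (y), walls 4, legs 78 apart and straight up to 57 mm, then sloping inward at 45 degrees to a ridge whose underside is 88 mm above the feet. Half a turn gives the same shape
- cover_grip (a point): where to grip the cover, 110 mm above its feet: in the fin on its ridge, 60 mm long (cover's x), 14 mm thick (y), from 92 to 124 mm above the feet; close the fingers along the cover's y
- rail: fixed steel hanging rail: base plate 230 (its x) x 70 x 8 mm, two posts 12 mm thick at x = +-100 mm, and on them a round bar 14 mm thick along its x, 220 mm long, bar centre 150 mm above the bench. Origin: centre of the base's underside. When the cover hangs on the bar its feet are 69 mm above the bench
- rail_mid (a point): middle of the bar, on its centre line, 150 mm above the bench
- rest: fixed grey plastic loupe rest, base 200 (its x) x 80 x 6 mm, with one block under the lens ring (at +x) and a small block under the end of the loupe's handle (at -x), both 30 mm high; the handle is free underneath between them, over 101 mm. Origin: centre of the underside
- loupe: loose loupe (reading lens), about 140 g, lying flat on the rest: black ring 72 mm across and 18 mm high round a glass lens, straight square black handle 18 x 18 mm along its -x, from 46 to 154 mm from the lens centre. Origin: centre of the ring's underside, x from handle to lens, z up (level when z is vertical)
- lens (a point): middle of the lens: the ring's centre, 9 mm above the ring's underside
- loupe_grip (a point): good point to grip on the handle, 70 mm from the lens centre towards the handle's end, at mid height (same height as point lens); close the fingers along the loupe's y
- cassette: bystander: flat white test cassette 70 x 22 x 6 mm, on the bench between the task's things
- slidebox: bystander: small blue slide box 75 x 24 x 12 mm, on the bench between the task's things
- tape: bystander: roll of paper tape, 50 mm across, 15 mm high, lying on the bench nearer the robot
- bottle: bystander: white bottle, 56 mm across, 150 mm high, at the left side
- tuberack: bystander: white rack of capped tubes, 144 x 56 mm, 116 mm high, at the right side
- jar: bystander: jar, 60 mm across, 70 mm high, at the back
Things that resemble listed ones, but are neither listed nor needed, are in the scene too. There is more than one size of the loupe; the one meant has the size given above.

How it is judged (in metres and radians):
On the way, in this order (a step that is already met when the one before it is completed fails the run):
1. the cover hangs freely astride the rail's bar, let go and at rest (contact force between cover and rail above 0.6 N and contact force between cover and the fingers below 0.1 N and z of cover in the frame of rail between 0.058 and 0.08 m and x of cover in the frame of rail between -0.06 and 0.06 m and angle between cover's own z axis and vertical below 0.35 rad and linear speed of cover below 0.05 m/s), for 0.3 s.
2. the loupe is held still and level over the dish with the lens at the pointer's height (horizontal distance between lens and dish below 0.015 m and z of lens in the frame of focus_mark between -0.008 and 0.008 m and angle between loupe's own z axis and vertical below 0.12 rad and contact force between loupe and the fingers above 2 N and linear speed of loupe below 0.03 m/s and contact force between loupe and stage below 0.1 N and contact force between loupe and rest below 0.1 N and contact force between loupe and rail below 0.1 N and contact force between loupe and cover below 0.1 N), for 0.3 s.
At the end, for the whole second after the job is handed in: Cover hangs on the bar, let go, at rest, upright within 20 degrees, within 60 mm of mid-bar. Loupe held by the gripper alone, under 30 mm/s, level within 7 degrees, lens within 15 mm of the dish axis and 8 mm of the pointer height (all of step 1 and all of step 2); the arm keeps its last pose, push and grip.
It fails at once if the pointer is pushed off its setting (more than 4 mm) (distance of focus_mark from where it was at the start of the episode above 0.004 m).
It fails at once if one of the other things on the bench is moved more than 25 mm (distance of any of cassette, slidebox, tape, bottle, tuberack, jar from where it was at the start of the episode above 0.025 m).
It also fails if it takes over 64 s, if anything falls off the work surface, if the arm or the gripper's body presses on something with over 40 N, if the wrist force passes 120 N, or if a joint passes its speed limit or range.

## Robot

A 6-joint arm with a two-finger parallel gripper is mounted at the origin on the work surface. World frame = base frame: x ahead of the robot, y to its left, z up, the work surface at z = 0. Lengths are in mm, angles in rad, forces in N, time in s.
With the tool pointing down it reaches from about 275 to 750 mm from the base axis. Payload 10.2 kg.
Tool frame: the origin (TCP) lies at the very end of the fingers, on their centre line; the grasp point (between the pads) lies 19 mm behind it; z points along the fingers, y is the line along which they close (so a half turn about z gives the same grasp; the last joint's range is limited). The gripper opens to 85 mm and grips with 20 to 120 N. Pads are 22 mm wide; open, the fingers measure 114 mm over their backs; the gripper's body (76 mm by 85 mm) begins 54 mm behind the grasp point. The pads swing forward as they close: fully open they stand 13 mm farther back than shut.
Start: joints at [-1.339, 0.313, 1.498, -0, 1.331, -0.223], TCP at [230.612, -471.645, 231.294] pointing down, gripper open.
Joint ranges: [-2.94, 2.94], [-0.97, 2.17], [0.19, 2.56], [-1.23, 4.37], [0.02, 3.11], [-2.88, 2.88]. Speed limits (rad/s): [2.39, 2.39, 3.01, 3.14, 3.14, 3.14].

## Interface

Orientations are given as a unit quaternion [w, x, y, z].
In Python, from rig import * gives the robot as it stands. The module is installed in compiled form; this text tells all that it offers.
- The arm moves only by the shell command python3 -m crank 'ROWS' [FORCE]. ROWS is JSON, a list that holds one entry, the list of rows, each a list of 7 numbers: the shift along the tool's x, y, z in units of 25 mm (1.0 is 25 mm), then the turn, a rotation vector about the tool's x, y, z in units of 8 degrees (1.0 is 8 degrees), then the finger opening in mm, from 0 to 85.4. A call has exactly 8 rows; each row shifts and turns the commanded pose from where the row before left it, along the tool's axes as they then stand; what a row does not reach is not made up. A row lasts 1/10 s, in which the tool goes at most 50 mm and 8.59 degrees, less where a joint would pass 70% of its speed; a pose out of reach is approached as far as the arm can. A call is refused whole if a number of a shift passes 1 or a number of a turn 1, either way. A call with a gripper value outside its range is refused whole. The fingers move at their own pace and stop on an object; FORCE is the grip in N (left out, the last holds). Time passes only in rows, so rows that do not move let the fingers close, or fill a call up. It gives the time, the measured TCP pose, the force, the opening and the grip force at its end, in the units of the state.
- sense(): the state, without advancing time (a new reading comes with each control period).
- capture(name): name is "scene" or "side" or "wrist"; returns the picture (384x512x3 uint8, blue, green, red); there is no depth.
- camera_model(name): a dict with "fx", "fy", "cx", "cy" (pixels), "world_from_camera" (4x4, takes a point from camera to world coordinates); the wrist camera has in their place "T_tool_cam" (4x4, takes a point from camera to tool coordinates, whose origin is the TCP and whose axes are the flange's). Camera axes: x right, y up, looking along -z (the intrinsics and any distortion apply to the point x, -y, -z); pixel columns grow to the right and rows downward; lengths in mm; the calibration is good to about 2 mm. A picture is of the moment at which its call begins: read the wrist's pose just before it. camera_model takes no time and is no camera call.
- finish_job(): hands the job in; it is judged then, once.
The state is a dict: "time_s": time; "joints": joint angles; "dq": joint speeds; "tau": joint torques, N m; "eef_pos": TCP position; "ee_rot": TCP orientation; "force": force on the tool from outside, world axes, zero at the start; "wrist_torque": the same for the moment, N m; "grip_width": opening from 0.0 (shut) to 1.0 (fully open); "grip_force": force on a finger pad.
Only numpy, scipy, OpenCV 4.12 (cv2) and the standard library are available. Lean on these libraries where they do the work, as an engineer would, in place of code of your own. Each camera call takes 0.05 s, during which the arm holds its last target. There are 200 camera calls.

## Working session

There is one attempt and no reset: what is moved stays moved. The work goes in short steps, Python scripts to look and compute and a shell command to move; the robot and the scene stay as the last step left them, time stands still between calls to the robot, and variables do not carry over. Pictures are saved under pics/ and viewed, at most 10 in all, crops included, and the job is handed in when it is done.

```bash
mkdir -p pics; python3 - <<'E'
from rig import *
import cv2,numpy as np
s=sense();print({k:np.round(v,4).tolist() for k,v in s.items()})
for n in("scene","side"):
    cv2.imwrite(f"pics/{n}0.png",cv2.resize(capture(n),(800,600),interpolation=cv2.INTER_CUBIC))
    m=camera_model(n);print(n,{k:np.round(v,3).tolist() if not isinstance(v,str) else v for k,v in m.items()})
m=camera_model("wrist");print({k:np.round(v,3).tolist() for k,v in m.items()})
E
```

```text
{'time_s': 0.0, 'joints': [-1.3394, 0.3135, 1.4984, 0.0, 1.331, -0.2233], 'dq': [0.0015, -0.0001, -0.0005, -0.0001, 0.002, -0.0], 'tau': [-0.0011, -41.2266, -25.9741, -0.0003, 0.0041, 0.0], 'eef_pos': [230.5473, -471.3842, 230.7284], 'ee_rot': [-0.0007, 0.9743, 0.2254, 0.0], 'force': [-0.1484, 0.1333, -0.0288], 'wrist_torque': [-0.0378, -0.0201, -0.0071], 'grip_force': 0.0, 'grip_width': 0.9975}
scene {'fx': 363.462, 'fy': 363.462, 'cx': 256.147, 'cy': 190.793, 'world_from_camera': [[0.682, -0.404, 0.61, 1326.723], [0.731, 0.347, -0.588, -766.256], [0.026, 0.847, 0.532, 787.801], [0.0, 0.0, 0.0, 1.0]]}
side {'fx': 369.718, 'fy': 369.718, 'cx': 252.287, 'cy': 193.581, 'world_from_camera': [[0.979, 0.105, -0.174, 391.212], [-0.203, 0.522, -0.829, -855.704], [0.004, 0.846, 0.532, 668.982], [0.0, 0.0, 0.0, 1.0]]}
{'fx': 333.758, 'fy': 333.758, 'cx': 254.741, 'cy': 192.565, 'T_tool_cam': [[0.001, 0.958, 0.287, 73.15], [1.0, -0.001, 0.0, -1.002], [0.001, 0.287, -0.958, -143.133], [0.0, 0.0, 0.0, 1.0]]}
```

View pics/scene0.png

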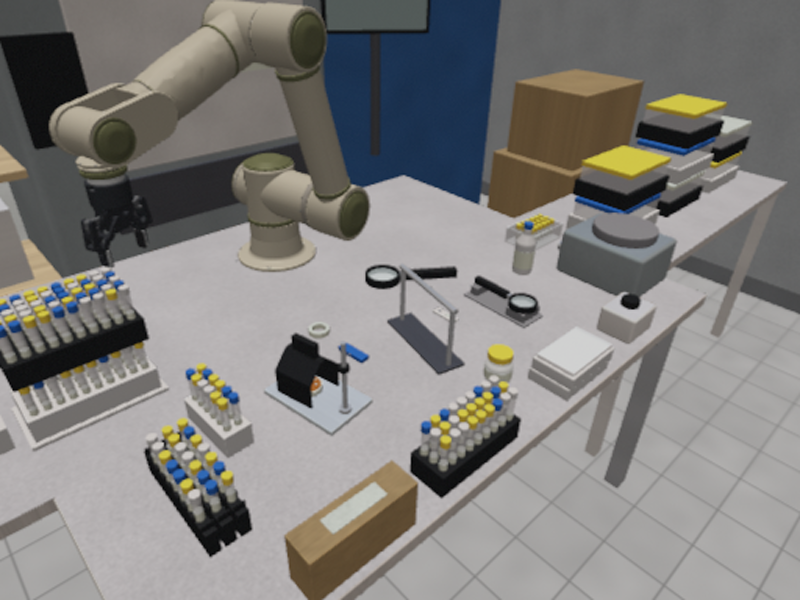

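View pics/side0.png

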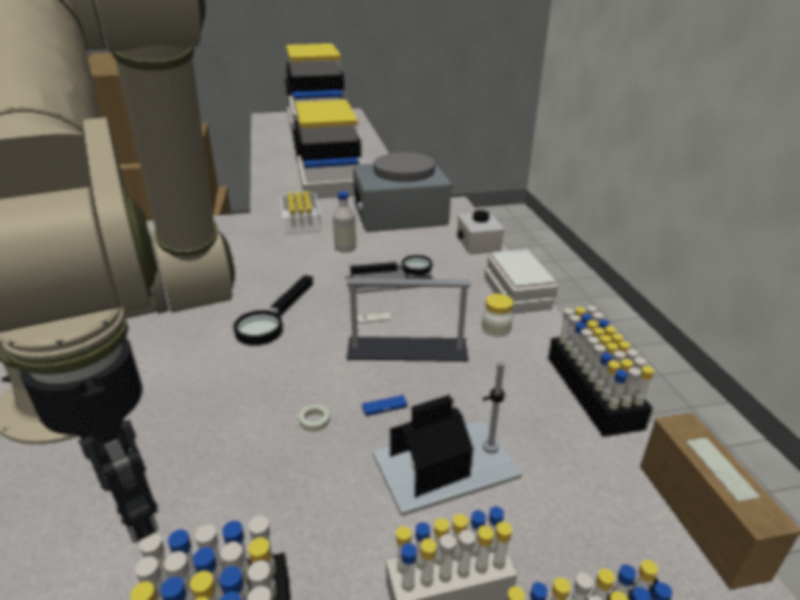

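```bash
python3 - <<'E'
from rig import *
import cv2,numpy as np
a=capture("scene");b=capture("side")
cv2.imwrite("pics/sceneC.png",cv2.resize(a[150:285,162:352],None,fx=4.2,fy=4.2,interpolation=cv2.INTER_CUBIC))
t=lambda im:cv2.resize(im,None,fx=4,fy=4,interpolation=cv2.INTER_CUBIC)
l=t(b[155:305,215:310]);r=t(b[220:330,232:332])
o=np.zeros((600,790,3),np.uint8);o[:600,:380]=l[:, :380];o[:440,390:790]=r
cv2.imwrite("pics/sideC.png",o)
E
```

```text
(no output)
```

View pics/sceneC.png

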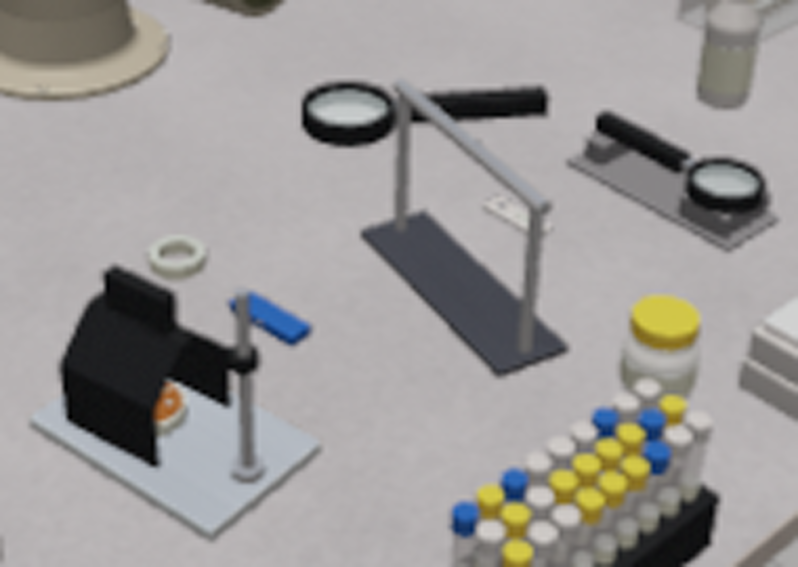

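View pics/sideC.png

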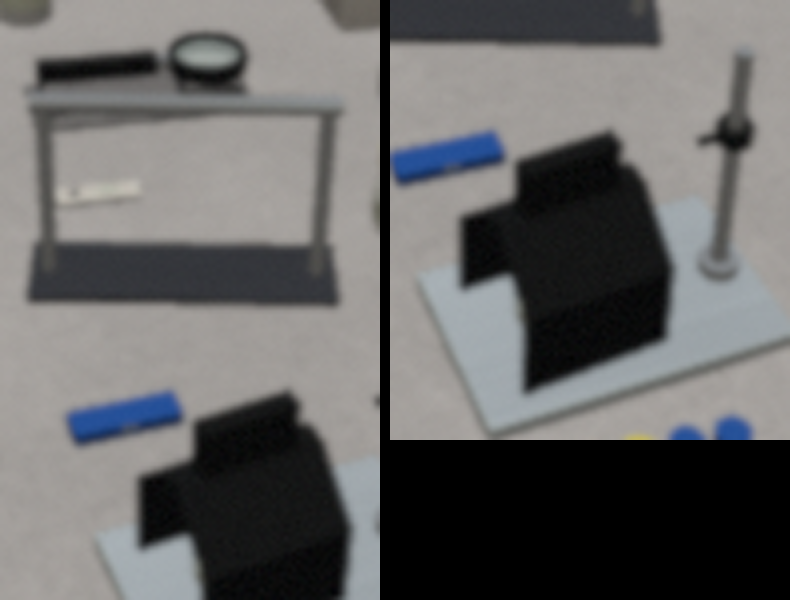

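```bash
cat > fit.py <<'E'
from rig import *
import numpy as np
from scipy.optimize import least_squares as ls
C={n:camera_model(n) for n in("scene","side")}
def proj(n,P):
    m=C[n];p=np.linalg.inv(m["world_from_camera"])@np.append(P,1)
    return np.array([m["cx"]+m["fx"]*p[0]/-p[2],m["cy"]-m["fy"]*p[1]/-p[2]])
M={'S':("scene",4.2,162,150,0),'L':("side",4,215,155,0),'R':("side",4,232,220,390)}
def pix(k,U,V):
    n,s,x,y,o=M[k];return n,np.array([(U-o+.5)/s-.5+x,(V+.5)/s-.5+y])
def W(q,l):
    c,s=np.cos(q[2]),np.sin(q[2]);return np.array([q[0]+c*l[0]-s*l[1],q[1]+s*l[0]+c*l[1],l[2]])
def fit(name,obs,x0):
    def r(q): return np.concatenate([proj(*(lambda a:(a[0],W(q,l)))(pix(k,U,V)))-pix(k,U,V)[1] for k,U,V,l in obs])
    f=ls(r,x0,x_scale=[100,100,1],loss='soft_l1');print(name,np.round(f.x,3),'res px',np.round(r(f.x).reshape(-1,2),1).tolist());return f.x
E
cat > f1.py <<'E'
from fit import *
st=fit('stage',[('S',32,420,(-95,-60,12)),('S',212,530,(95,-60,12)),('S',320,444,(95,60,12)),('S',242,297,(75,0,175)),
('R',418,275,(-95,60,12)),('R',492,432,(-95,-60,12)),('R',703,197,(95,60,12)),('R',743,52,(75,0,175))],[500,-200,.1])
fit('cover',[('S',64,398,(-45,-43,12)),('S',158,464,(45,-43,12)),('S',226,403,(45,43,12)),('S',106,274,(-30,-7,136)),('S',172,298,(30,-7,136)),
('R',526,392,(-45,-43,12)),('R',666,340,(45,-43,12)),('R',461,287,(-45,43,12)),('R',517,162,(-30,-7,136)),('R',614,133,(30,7,136))],st)
fit('rail',[('S',398,85,(-110,0,150)),('S',546,207,(110,0,150)),('S',362,235,(-115,-35,8)),('S',500,374,(115,-35,8)),('S',567,348,(115,35,8)),('S',424,212,(-115,35,8)),
('L',35,243,(-115,35,8)),('L',332,245,(115,35,8)),('L',338,303,(115,-35,8)),('L',28,300,(-115,-35,8)),('L',30,103,(-110,0,150)),('L',342,106,(110,0,150))],[500,0,0])
fit('rest',[('S',568,160,(-100,-40,6)),('S',730,249,(100,-40,6)),('S',775,215,(100,40,6))],[500,200,0])
lp=fit('loupe',[('S',726,184,(0,0,48)),('L',207,57,(0,0,48)),('S',602,117,(-154,0,48)),('L',39,64,(-154,0,48))],[500,200,0])
w=36*2*363.5*4.2
# height: tip side, collar both
def hh(obs):
    f=ls(lambda h:np.concatenate([proj(pix(k,U,V)[0],W(st,(x,0,h[0])))-pix(k,U,V)[1] for k,U,V,x in obs]),[120])
    print('h',f.x,np.round(f.fun,2))
hh([('R',700,140,53)]);hh([('R',735,132,75),('S',243,359,75)])
q=W(lp,(0,0,48));
for n in C: print(n,[np.round(proj(n,W(lp,(36*np.cos(a),36*np.sin(a),48))),1).tolist() for a in np.arange(0,6.28,.785)])
E
python3 f1.py
```

```text
stage [ 5.91622e+02 -2.82907e+02  1.63000e-01] res px [[-1.3, -0.6], [-0.4, 0.8], [0.5, -0.5], [-0.2, -1.0], [-0.1, -0.4], [0.1, 0.1], [-0.4, -0.8], [1.3, 0.0]]
cover [ 5.63884e+02 -2.83720e+02  2.20000e-01] res px [[0.8, 5.0], [-0.2, 0.9], [1.7, 0.4], [-0.7, -1.0], [-1.5, 0.3], [-0.8, 0.1], [0.0, -0.2], [-0.5, -0.9], [1.7, 2.6], [-0.6, -2.0]]
rail [ 5.98808e+02  1.16320e+01 -2.17000e-01] res px [[-0.2, 0.2], [-0.4, 0.6], [-1.2, -1.2], [-0.4, -0.3], [0.6, -0.4], [-0.2, -0.6], [-0.2, -0.6], [0.4, -0.3], [1.1, -0.8], [-0.4, -0.9], [-0.1, 0.2], [0.8, 0.2]]
rest [ 6.18583e+02  2.79551e+02 -1.10000e-02] res px [[-0.8, -0.2], [-0.2, -0.2], [1.5, 0.3]]
loupe [ 6.82466e+02  2.67757e+02 -6.10000e-02] res px [[-0.7, -0.6], [1.4, -1.0], [-0.2, -0.7], [0.1, 0.1]]
h [119.36746198] [0.79 0.09]
h [118.38463304] [0.73 0.07 0.11 0.02]
scene [[341.2, 196.9], [343.3, 193.5], [339.8, 189.8], [333.0, 187.9], [326.6, 188.8], [324.3, 192.1], [327.5, 195.9], [334.6, 197.9]]
side [[277.8, 167.2], [273.5, 164.1], [266.1, 163.2], [259.6, 165.0], [257.8, 168.5], [261.9, 171.8], [269.6, 172.7], [276.3, 170.8]]
```

```bash
cat > plan.py <<'E'
from rig import *
import sys,numpy as np
from scipy.spatial.transform import Rotation as R
# plan.py x y z yaw(tool x heading) n : per-row units to get there with the tool down
x,y,z,yaw=map(float,sys.argv[1:5]);n=int(sys.argv[5]);s=sense()
q=s["ee_rot"];A=R.from_quat([q[1],q[2],q[3],q[0]]);p=np.array(s["eef_pos"])
B=R.from_matrix(np.array([[np.cos(yaw),np.sin(yaw),0],[np.sin(yaw),-np.cos(yaw),0],[0,0,-1]]))
v=(A.inv()*B).as_rotvec()/n
S=sum((A*R.from_rotvec(v*i)).as_matrix() for i in range(n))
print("rows",n,"shift",np.round(np.linalg.solve(S,np.array([x,y,z])-p)/25,3),"turn",np.round(np.degrees(v)/8,3))
E
python3 plan.py 560 -285 235 0.19 16
```

```text
rows 16 shift [ 0.933 -0.174 -0.01 ] turn [-0.    -0.     0.119]
```

```bash
for i in 1; do python3 -m crank '[[[0.933,-0.174,-0.01,0,0,0.119,85],[0.933,-0.174,-0.01,0,0,0.119,85],[0.933,-0.174,-0.01,0,0,0.119,85],[0.933,-0.174,-0.01,0,0,0.119,85],[0.933,-0.174,-0.01,0,0,0.119,85],[0.933,-0.174,-0.01,0,0,0.119,85],[0.933,-0.174,-0.01,0,0,0.119,85],[0.933,-0.174,-0.01,0,0,0.119,85]]]'; done
python3 -m crank '[[[0.933,-0.174,-0.01,0,0,0.119,85],[0.933,-0.174,-0.01,0,0,0.119,85],[0.933,-0.174,-0.01,0,0,0.119,85],[0.933,-0.174,-0.01,0,0,0.119,85],[0.933,-0.174,-0.01,0,0,0.119,85],[0.933,-0.174,-0.01,0,0,0.119,85],[0.933,-0.174,-0.01,0,0,0.119,85],[0.933,-0.174,-0.01,0,0,0.119,85]]]'
python3 - <<'E'
from rig import *
import cv2,numpy as np,json
s=sense();print(np.round(s["eef_pos"],1),np.round(s["ee_rot"],4),np.round(s["dq"],2))
s=sense();a=capture("wrist");json.dump({"p":list(s["eef_pos"]),"q":list(s["ee_rot"])},open("w1.json","w"))
cv2.imwrite("pics/w1.png",cv2.resize(a,(768,576),interpolation=cv2.INTER_CUBIC))
E
```

```text
time_s: 1.0
eef_pos: [389.9, -366.9, 233.2]
ee_rot: [-0.0, 0.987, 0.16, -0.0]
force: [-0.3, 0.1, 0.4]
grip_width: 0.995
grip_force: 0.0
time_s: 1.8
eef_pos: [560.9, -284.8, 235.1]
ee_rot: [-0.0, 0.996, 0.094, -0.0]
force: [-0.5, -0.1, 0.0]
grip_width: 0.996
grip_force: 0.0
[ 560.9 -284.8  235.1] [-2.000e-04  9.956e-01  9.400e-02 -2.000e-04] [ 0.34  0.36 -0.57  0.    0.21  0.5 ]
```

View pics/w1.png

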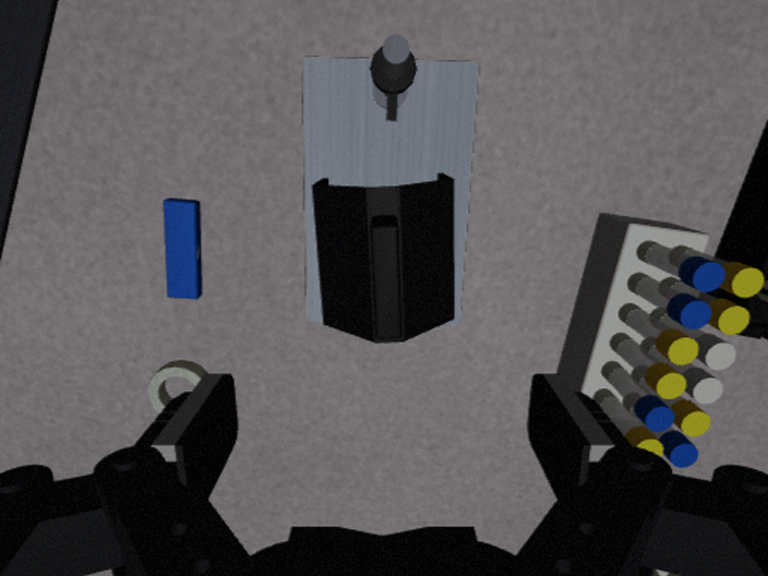

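```bash
cat > wr.py <<'E'
from rig import *
import numpy as np,json
from scipy.spatial.transform import Rotation as R
def ray(f,U,V,z,sc=1.5):
    d=json.load(open(f));m=camera_model("wrist");q=d["q"]
    A=R.from_quat([q[1],q[2],q[3],q[0]]).as_matrix();T=np.array(m["T_tool_cam"])
    u,v=(U+.5)/sc-.5,(V+.5)/sc-.5
    r=A@T[:3,:3]@np.array([(u-m["cx"])/m["fx"],-(v-m["cy"])/m["fy"],-1]);o=A@T[:3,3]+d["p"]
    return o+r*(z-o[2])/r[2]
E
python3 - <<'E'
from wr import *
p=lambda *a:print(a,np.round(ray("w1.json",*a),1))
for U,V in((373,228),(398,228),(373,338),(402,338)):p(U,V,136)
p(397,48,175)
for z in(115,119,123):p(391,120,z)
for U,V in((304,57),(478,62),(307,320),(461,320)):p(U,V,12)
E
```

```text
(373, 228, 136) [ 590.6 -273.3  136. ]
(398, 228, 136) [ 592.9 -285.3  136. ]
(373, 338, 136) [ 534.  -283.9  136. ]
(402, 338, 136) [ 536.8 -298.7  136. ]
(397, 48, 175) [ 665.  -269.3  175. ]
(391, 120, 115) [ 642.  -272.5  115. ]
(391, 120, 119) [ 641.8 -272.5  119. ]
(391, 120, 123) [ 641.7 -272.5  123. ]
(304, 57, 12) [ 674.1 -208.4   12. ]
(478, 62, 12) [ 693.  -323.7   12. ]
(307, 320, 12) [ 488.7 -237.7   12. ]
(461, 320, 12) [ 511.3 -355.4   12. ]
```

```bash
python3 -c "
from rig import *
print(sense()['eef_pos'])"; python3 plan.py 563.5 -285.2 107 0.203 8
```

```text
[ 563.22969603 -283.14128045  234.6770939 ]
rows 8 shift [-0.001  0.011  0.638] turn [-0.001 -0.001 -0.012]
```

```bash
python3 -m crank '[[[0,0.0,0.6,0,0,-0.01,85],[0,0.01,0.7,0,0,-0.01,85],[0,0.01,0.7,0,0,-0.01,85],[0,0.01,0.7,0,0,-0.01,85],[0,0.01,0.7,0,0,-0.01,85],[0,0.01,0.6,0,0,-0.01,85],[0,0.0,0,0,0,0,85],[0,0,0,0,0,0,85]]]'; python3 plan.py 563.5 -285.2 107 0.203 8
```

```text
time_s: 2.65
eef_pos: [560.3, -286.7, 135.7]
ee_rot: [0.0, 0.995, 0.098, 0.0]
force: [0.2, -0.1, -0.1]
grip_width: 0.994
grip_force: 0.0
rows 8 shift [ 0.017 -0.004  0.143] turn [ 0.    -0.    -0.005]
```

```bash
python3 -m crank '[[[0.06,-0.01,0.4,0,0,0,85],[0.06,-0.01,0.4,0,0,0,85],[0.02,-0.01,0.34,0,0,0,85],[0,0,0,0,0,0,60],[0,0,0,0,0,0,30],[0,0,0,0,0,0,8],[0,0,0,0,0,0,8],[0,0,0,0,0,0,8]]]' 50
python3 -m crank '[[[0,0,0,0,0,0,8],[0,0,0,0,0,0,8],[0,0,0,0,0,0,8],[0,0,0,0,0,0,8],[0,0,0,0,0,0,8],[0,0,0,0,0,0,8],[0,0,0,0,0,0,8],[0,0,0,0,0,0,8]]]' 50
```

```text
time_s: 3.45
eef_pos: [563.7, -285.3, 107.1]
ee_rot: [0.0, 0.995, 0.098, 0.0]
force: [-0.9, 0.1, -1.7]
grip_width: 0.155
grip_force: 52.9
time_s: 4.25
eef_pos: [563.7, -285.3, 107.1]
ee_rot: [0.0, 0.995, 0.099, 0.0]
force: [-0.5, -1.3, 3.1]
grip_width: 0.154
grip_force: 53.5
```

```bash
python3 -m crank '[[[0,0,-0.5,0,0,0,8],[0,0,-0.8,0,0,0,8],[0,0,-0.9,0,0,0,8],[0,0,-1,0,0,0,8],[0,0,-1,0,0,0,8],[0,0,-1,0,0,0,8],[0,0,-0.8,0,0,0,8],[0,0,-0.5,0,0,0,8]]]'; python3 plan.py 598.8 11.6 270 -0.217 16
```

```text
time_s: 5.05
eef_pos: [563.8, -284.9, 271.1]
ee_rot: [0.0, 0.995, 0.099, 0.001]
force: [-0.5, -0.6, -1.8]
grip_width: 0.151
grip_force: 52.6
rows 16 shift [ 0.091 -0.746  0.003] turn [ 0.    -0.001  0.186]
```

```bash
python3 -m crank '[[[0.09,-0.746,0,0,0,0.186,8],[0.09,-0.746,0,0,0,0.186,8],[0.09,-0.746,0,0,0,0.186,8],[0.09,-0.746,0,0,0,0.186,8],[0.09,-0.746,0,0,0,0.186,8],[0.09,-0.746,0,0,0,0.186,8],[0.09,-0.746,0,0,0,0.186,8],[0.09,-0.746,0,0,0,0.186,8]]]'
python3 -m crank '[[[0.09,-0.746,0,0,0,0.186,8],[0.09,-0.746,0,0,0,0.186,8],[0.09,-0.746,0,0,0,0.186,8],[0.09,-0.746,0,0,0,0.186,8],[0.09,-0.746,0,0,0,0.186,8],[0.09,-0.746,0,0,0,0.186,8],[0.09,-0.746,0,0,0,0.186,8],[0.09,-0.746,0,0,0,0.186,8]]]'
python3 -m crank '[[[0,0,0,0,0,0,8],[0,0,0,0,0,0,8],[0,0,0,0,0,0,8],[0,0,0.2,0,0,0,8],[0,0,0,0,0,0,8],[0,0,0,0,0,0,8],[0,0,0,0,0,0,8],[0,0,0,0,0,0,8]]]'
python3 plan.py 598.8 11.6 164 -0.217 8
python3 - <<'E'
from rig import *
import cv2,numpy as np,json
s=sense();a=capture("wrist");json.dump({"p":list(s["eef_pos"]),"q":list(s["ee_rot"])},open("w2.json","w"))
b=capture("side")
o=np.zeros((600,800,3),np.uint8);o[:384,:]=0
o[:360,:480]=cv2.resize(a,(480,360));
c=cv2.resize(b[120:270,200:306],None,fx=3,fy=3,interpolation=cv2.INTER_CUBIC);o[:c.shape[0],482:482+c.shape[1]]=c
cv2.imwrite("pics/w2.png",o)
E
```

```text
time_s: 5.85
eef_pos: [565.4, -134.1, 268.9]
ee_rot: [-0.0, 1.0, -0.006, -0.001]
force: [-0.1, -0.7, -2.1]
grip_width: 0.156
grip_force: 52.6
time_s: 6.65
eef_pos: [598.4, 12.2, 268.9]
ee_rot: [-0.0, 0.994, -0.109, -0.001]
force: [-0.4, 0.4, -2.7]
grip_width: 0.156
grip_force: 52.6
time_s: 7.45
eef_pos: [598.7, 11.1, 264.4]
ee_rot: [-0.0, 0.994, -0.109, 0.0]
force: [0.3, 0.1, -2.2]
grip_width: 0.158
grip_force: 52.5
rows 8 shift [ 0.    -0.002  0.502] turn [-0.    -0.    -0.001]
```

View pics/w2.png

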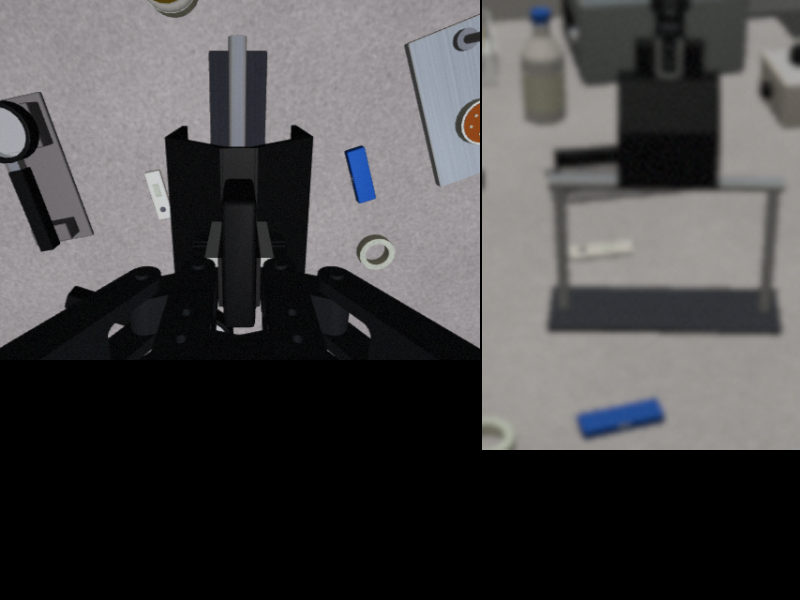

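```bash
python3 -m crank '[[[0,0,0.4,0,0,0,8],[0,0,0.6,0,0,0,8],[0,0,0.7,0,0,0,8],[0,0,0.7,0,0,0,8],[0,0,0.7,0,0,0,8],[0,0,0.5,0,0,0,8],[0,0,0.3,0,0,0,8],[0,0,0,0,0,0,8]]]'
python3 -m crank '[[[0,0,0.04,0,0,0,8],[0,0,0.02,0,0,0,8],[0,0,0,0,0,0,8],[0,0,0,0,0,0,8],[0,0,0,0,0,0,8],[0,0,0,0,0,0,8],[0,0,0,0,0,0,8],[0,0,0,0,0,0,8]]]'
```

```text
time_s: 8.35
eef_pos: [598.3, 11.2, 165.8]
ee_rot: [-0.0, 0.994, -0.109, -0.001]
force: [-0.5, -0.3, -1.6]
grip_width: 0.155
grip_force: 52.5
time_s: 9.15
eef_pos: [598.6, 11.2, 165.3]
ee_rot: [-0.0, 0.994, -0.109, 0.0]
force: [0.2, -0.2, -2.9]
grip_width: 0.155
grip_force: 52.5
```

```bash
python3 -m crank '[[[0,0,0.03,0,0,0,8],[0,0,0.03,0,0,0,8],[0,0,0,0,0,0,8],[0,0,0,0,0,0,8],[0,0,0,0,0,0,8],[0,0,0,0,0,0,8],[0,0,0,0,0,0,8],[0,0,0,0,0,0,8]]]'
```

```text
time_s: 9.95
eef_pos: [598.7, 11.2, 164.0]
ee_rot: [-0.0, 0.994, -0.109, 0.0]
force: [-1.7, 0.2, 1.7]
grip_width: 0.159
grip_force: 52.9
```

```bash
python3 -m crank '[[[0,0,0,0,0,0,16],[0,0,0,0,0,0,18],[0,0,0,0,0,0,22],[0,0,0,0,0,0,30],[0,0,0,0,0,0,45],[0,0,0,0,0,0,60],[0,0,0,0,0,0,60],[0,0,0,0,0,0,60]]]'
python3 -m crank '[[[0,0,-0.3,0,0,0,60],[0,0,-0.5,0,0,0,60],[0,0,-0.6,0,0,0,60],[0,0,-0.6,0,0,0,60],[0,0,-0.6,0,0,0,60],[0,0,-0.5,0,0,0,60],[0,0,-0.2,0,0,0,60],[0,0,0,0,0,0,60]]]'
python3 plan.py 600 140 247 -0.06 8
python3 - <<'E'
from rig import *
import cv2,numpy as np,json
s=sense();a=capture("wrist");json.dump({"p":list(s["eef_pos"]),"q":list(s["ee_rot"])},open("w3.json","w"))
b=capture("side")
o=np.zeros((576,800,3),np.uint8)
o[:360,:480]=cv2.resize(a,(480,360));
c=cv2.resize(b[120:270,200:306],None,fx=3,fy=3,interpolation=cv2.INTER_CUBIC);o[:c.shape[0],482:482+c.shape[1]]=c
cv2.imwrite("pics/w3.png",o)
E
```

```text
time_s: 10.75
eef_pos: [598.6, 11.2, 163.8]
ee_rot: [0.0, 0.994, -0.109, 0.0]
force: [-0.5, 0.2, -0.1]
grip_width: 0.7
grip_force: 0.0
time_s: 11.55
eef_pos: [598.8, 11.2, 247.1]
ee_rot: [0.0, 0.994, -0.109, 0.001]
force: [-0.2, 0.6, -1.2]
grip_width: 0.704
grip_force: 0.0
rows 8 shift [-0.09  -0.639  0.001] turn [ 0.    -0.001 -0.142]
```

View pics/w3.png

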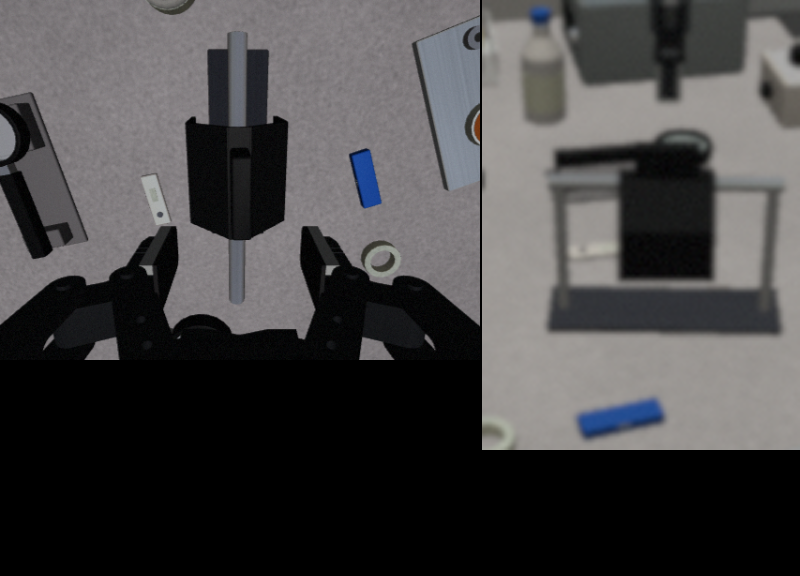

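```bash
python3 plan.py 605 270 235 -0.06 16
```

```text
rows 16 shift [-0.077 -0.643  0.027] turn [-0.     0.    -0.071]
```

```bash
python3 -m crank '[[[-0.077,-0.643,0.027,0,0,-0.071,70],[-0.077,-0.643,0.027,0,0,-0.071,70],[-0.077,-0.643,0.027,0,0,-0.071,70],[-0.077,-0.643,0.027,0,0,-0.071,70],[-0.077,-0.643,0.027,0,0,-0.071,70],[-0.077,-0.643,0.027,0,0,-0.071,70],[-0.077,-0.643,0.027,0,0,-0.071,70],[-0.077,-0.643,0.027,0,0,-0.071,70]]]'
python3 -m crank '[[[-0.077,-0.643,0.027,0,0,-0.071,70],[-0.077,-0.643,0.027,0,0,-0.071,70],[-0.077,-0.643,0.027,0,0,-0.071,70],[-0.077,-0.643,0.027,0,0,-0.071,70],[-0.077,-0.643,0.027,0,0,-0.071,70],[-0.077,-0.643,0.027,0,0,-0.071,70],[-0.077,-0.643,0.027,0,0,-0.071,70],[-0.077,-0.643,0.027,0,0,-0.071,70]]]'
python3 -m crank '[[[0,0,0,0,0,0,70],[0,0,0,0,0,0,70],[0,0,0,0,0,0,70],[0,0,0,0,0,0,70],[0,0,0,0,0,0,70],[0,0,0,0,0,0,70],[0,0,0,0,0,0,70],[0,0,0,0,0,0,70]]]'
python3 - <<'E'
from rig import *
import cv2,numpy as np,json
s=sense();a=capture("wrist");json.dump({"p":list(s["eef_pos"]),"q":list(s["ee_rot"])},open("w4.json","w"))
cv2.imwrite("pics/w4.png",cv2.resize(a,(768,576),interpolation=cv2.INTER_CUBIC))
E
```

```text
time_s: 12.45
eef_pos: [607.0, 141.8, 240.8]
ee_rot: [0.0, 0.998, -0.069, 0.0]
force: [1.0, -0.2, -0.3]
grip_width: 0.82
grip_force: 0.0
time_s: 13.25
eef_pos: [604.9, 271.2, 235.4]
ee_rot: [0.0, 1.0, -0.029, -0.0]
force: [0.2, -0.2, -0.2]
grip_width: 0.819
grip_force: 0.0
time_s: 14.05
eef_pos: [605.0, 269.8, 235.5]
ee_rot: [0.0, 1.0, -0.03, -0.0]
force: [0.8, -0.2, 0.8]
grip_width: 0.822
grip_force: 0.0
```

View pics/w4.png

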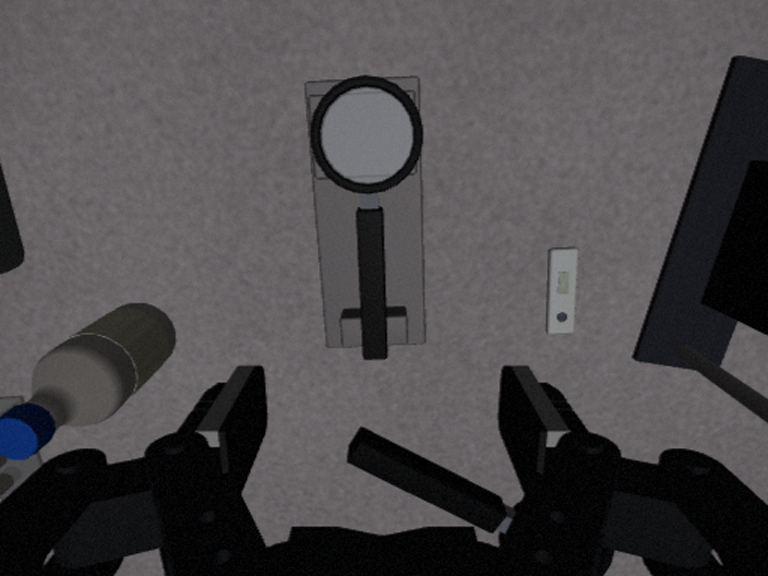

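```bash
python3 - <<'E'
from wr import *
c=ray("w4.json",367,134,48);a=ray("w4.json",370,208,48);b=ray("w4.json",375,358,48)
print(c,a,b,np.linalg.norm(c-b),np.linalg.norm(c-a))
print('diam',np.linalg.norm(ray("w4.json",311,134,46)-ray("w4.json",422,134,46)))
d=c-b;d/=np.linalg.norm(d);print('yaw',np.arctan2(d[1],d[0]),'grip',c-70*d)
E
```

```text
[681.16954275 276.03345304  48.        ] [634.67643612 277.20445021  48.        ] [527.29088526 280.68641356  48.        ] 153.9489891831423 46.507850931411596
diam 70.45283511877234
yaw -0.030228644245728728 grip [611.2015223  278.14913589  48.        ]
```

```bash
python3 plan.py 611.2 278.1 70 -0.03 8
```

```text
rows 8 shift [ 0.029 -0.043  0.828] turn [ 0.    -0.    -0.027]
```

```bash
python3 -m crank '[[[0.03,-0.043,0.7,0,0,-0.027,70],[0.03,-0.043,0.9,0,0,-0.027,70],[0.03,-0.043,1,0,0,-0.027,70],[0.03,-0.043,1,0,0,-0.027,70],[0.03,-0.043,1,0,0,-0.027,70],[0.03,-0.043,0.9,0,0,-0.027,70],[0.03,-0.043,0.7,0,0,-0.027,70],[0.03,-0.043,0.4,0,0,-0.027,70]]]'
python3 -m crank '[[[0,0,0,0,0,0,70],[0,0,0,0,0,0,70],[0,0,0,0,0,0,70],[0,0,0,0,0,0,70],[0,0,0,0,0,0,70],[0,0,0,0,0,0,70],[0,0,0,0,0,0,70],[0,0,0,0,0,0,70]]]'
python3 plan.py 611.2 278.1 21 -0.03 4
```

```text
time_s: 14.9
eef_pos: [610.9, 278.1, 68.8]
ee_rot: [0.0, 1.0, -0.015, -0.001]
force: [0.5, -0.2, -1.1]
grip_width: 0.818
grip_force: 0.0
time_s: 15.7
eef_pos: [611.4, 278.2, 70.5]
ee_rot: [-0.0, 1.0, -0.015, -0.0]
force: [0.2, -0.1, 0.1]
grip_width: 0.818
grip_force: 0.0
rows 4 shift [-0.002  0.001  0.495] turn [-0.     0.     0.001]
```

```bash
python3 -m crank '[[[0,0,0.5,0,0,0,70],[0,0,0.5,0,0,0,70],[0,0,0.5,0,0,0,70],[0,0,0.48,0,0,0,70],[0,0,0,0,0,0,70],[0,0,0,0,0,0,50],[0,0,0,0,0,0,35],[0,0,0,0,0,0,25]]]' 70
python3 -m crank '[[[0,0,0,0,0,0,12],[0,0,0,0,0,0,12],[0,0,0,0,0,0,12],[0,0,0,0,0,0,12],[0,0,0,0,0,0,12],[0,0,0,0,0,0,12],[0,0,0,0,0,0,12],[0,0,0,0,0,0,12]]]' 70
python3 -m crank '[[[0,0,-0.1,0,0,0,12],[0,0,-0.3,0,0,0,12],[0,0,-0.6,0,0,0,12],[0,0,-1,0,0,0,12],[0,0,-1,0,0,0,12],[0,0,-1,0,0,0,12],[0,0,-1,0,0,0,12],[0,0,-1,0,0,0,12]]]'
python3 -m crank '[[[0,0,-1,0,0,0,12],[0,0,-1,0,0,0,12],[0,0,-0.8,0,0,0,12],[0,0,-0.5,0,0,0,12],[0,0,-0.2,0,0,0,12],[0,0,0,0,0,0,12],[0,0,0,0,0,0,12],[0,0,0,0,0,0,12]]]'

```

```text
time_s: 16.5
eef_pos: [611.7, 278.3, 21.6]
ee_rot: [-0.0, 1.0, -0.015, 0.001]
force: [-0.9, -0.5, -0.3]
grip_width: 0.319
grip_force: 0.0
time_s: 17.3
eef_pos: [611.8, 278.4, 21.8]
ee_rot: [-0.0, 1.0, -0.015, 0.001]
force: [-0.8, -0.2, 4.6]
grip_width: 0.196
grip_force: 69.3
time_s: 18.1
eef_pos: [611.3, 278.2, 173.3]
ee_rot: [-0.0, 1.0, -0.015, 0.0]
force: [-0.1, 1.6, -1.9]
grip_width: 0.199
grip_force: 68.5
time_s: 18.9
eef_pos: [611.2, 278.1, 257.4]
ee_rot: [0.0, 1.0, -0.015, -0.001]
force: [0.1, -1.2, -1.7]
grip_width: 0.197
grip_force: 68.5
```

```bash
python3 plan.py 498.3 -298.3 257 0.163 32
```

```text
rows 32 shift [-0.187  0.711  0.001] turn [ 0.     0.    -0.043]
```

```bash
python3 -m crank '[[[-0.187,0.711,0,0,0,-0.043,12],[-0.187,0.711,0,0,0,-0.043,12],[-0.187,0.711,0,0,0,-0.043,12],[-0.187,0.711,0,0,0,-0.043,12],[-0.187,0.711,0,0,0,-0.043,12],[-0.187,0.711,0,0,0,-0.043,12],[-0.187,0.711,0,0,0,-0.043,12],[-0.187,0.711,0,0,0,-0.043,12]]]'
python3 -m crank '[[[-0.187,0.711,0,0,0,-0.043,12],[-0.187,0.711,0,0,0,-0.043,12],[-0.187,0.711,0,0,0,-0.043,12],[-0.187,0.711,0,0,0,-0.043,12],[-0.187,0.711,0,0,0,-0.043,12],[-0.187,0.711,0,0,0,-0.043,12],[-0.187,0.711,0,0,0,-0.043,12],[-0.187,0.711,0,0,0,-0.043,12]]]'
python3 -m crank '[[[-0.187,0.711,0,0,0,-0.043,12],[-0.187,0.711,0,0,0,-0.043,12],[-0.187,0.711,0,0,0,-0.043,12],[-0.187,0.711,0,0,0,-0.043,12],[-0.187,0.711,0,0,0,-0.043,12],[-0.187,0.711,0,0,0,-0.043,12],[-0.187,0.711,0,0,0,-0.043,12],[-0.187,0.711,0,0,0,-0.043,12]]]'
python3 -m crank '[[[-0.187,0.711,0,0,0,-0.043,12],[-0.187,0.711,0,0,0,-0.043,12],[-0.187,0.711,0,0,0,-0.043,12],[-0.187,0.711,0,0,0,-0.043,12],[-0.187,0.711,0,0,0,-0.043,12],[-0.187,0.711,0,0,0,-0.043,12],[-0.187,0.711,0,0,0,-0.043,12],[-0.187,0.711,0,0,0,-0.043,12]]]'
python3 -m crank '[[[0,0,0.3,0,0,0,12],[0,0,0.3,0,0,0,12],[0,0,0.3,0,0,0,12],[0,0,0.3,0,0,0,12],[0,0,0.3,0,0,0,12],[0,0,0,0,0,0,12],[0,0,0,0,0,0,12],[0,0,0,0,0,0,12]]]'
python3 plan.py 498.3 -298.3 101.8 0.163 8
```

```text
time_s: 19.7
eef_pos: [572.4, 135.6, 257.9]
ee_rot: [0.0, 1.0, 0.009, -0.001]
force: [-0.3, 0.2, -1.0]
grip_width: 0.199
grip_force: 68.5
time_s: 20.5
eef_pos: [540.7, -7.9, 258.0]
ee_rot: [-0.0, 0.999, 0.033, -0.0]
force: [0.5, -0.2, -1.2]
grip_width: 0.199
grip_force: 68.5
time_s: 21.3
eef_pos: [515.9, -152.8, 258.0]
ee_rot: [-0.0, 0.998, 0.057, -0.0]
force: [0.2, -0.1, -1.8]
grip_width: 0.198
grip_force: 68.5
time_s: 22.1
eef_pos: [498.2, -298.7, 257.9]
ee_rot: [-0.0, 0.997, 0.081, -0.0]
force: [-0.2, 0.0, -1.1]
grip_width: 0.197
grip_force: 68.5
time_s: 22.9
eef_pos: [498.6, -298.1, 221.4]
ee_rot: [0.0, 0.997, 0.081, 0.0]
force: [0.2, 0.1, -1.6]
grip_width: 0.194
grip_force: 68.6
rows 8 shift [-0.002  0.     0.598] turn [ 0.001 -0.    -0.   ]
```

```bash
python3 -m crank '[[[0,0,0.4,0,0,0,12],[0,0,0.7,0,0,0,12],[0,0,0.9,0,0,0,12],[0,0,0.9,0,0,0,12],[0,0,0.8,0,0,0,12],[0,0,0.6,0,0,0,12],[0,0,0.35,0,0,0,12],[0,0,0.13,0,0,0,12]]]'
python3 -m crank '[[[0,0,0,0,0,0,12],[0,0,0,0,0,0,12],[0,0,0,0,0,0,12],[0,0,0,0,0,0,12],[0,0,0,0,0,0,12],[0,0,0,0,0,0,12],[0,0,0,0,0,0,12],[0,0,0,0,0,0,12]]]'
python3 - <<'E'
from rig import *
import cv2,numpy as np,json
s=sense();a=capture("scene");b=capture("side");w=capture("wrist");json.dump({"p":list(s["eef_pos"]),"q":list(s["ee_rot"])},open("w5.json","w"))
cv2.imwrite("pics/wr5.png",w)
o=np.zeros((600,800,3),np.uint8)
o[:400,:396]=cv2.resize(a[195:295,162:261],None,fx=4,fy=4,interpolation=cv2.INTER_CUBIC)
o[:400,400:800]=cv2.resize(b[220:320,232:332],None,fx=4,fy=4,interpolation=cv2.INTER_CUBIC)
o[400:600,:266]=cv2.resize(w,(266,200))
o[400:600,270:670]=cv2.resize(b[150:250,200:400],(400,200))
cv2.imwrite("pics/f5.png",o)
E
```

```text
time_s: 23.7
eef_pos: [498.2, -297.9, 100.5]
ee_rot: [-0.0, 0.997, 0.081, -0.0]
force: [-0.3, -0.8, -1.3]
grip_width: 0.199
grip_force: 68.6
time_s: 24.5
eef_pos: [498.5, -298.1, 101.5]
ee_rot: [0.0, 0.997, 0.081, 0.0]
force: [-0.3, 0.4, -1.1]
grip_width: 0.193
grip_force: 68.6
```

View pics/f5.png

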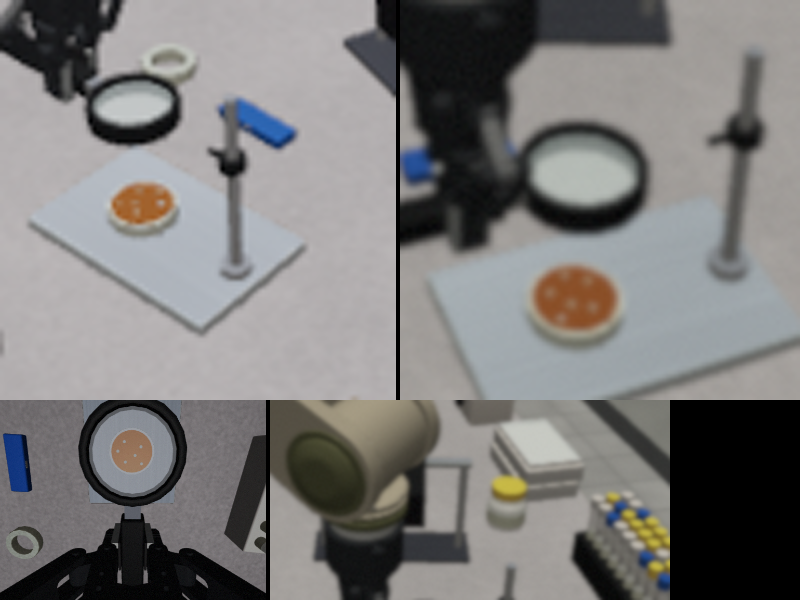

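```bash
cat > f2.py <<'E'
from fit import *
M.update({'S':("scene",4,162,195,0),'R':("side",4,232,220,400)})
def tri(n,a,b):
    o=[pix('S',*a),pix('R',*b)]
    f=ls(lambda P:np.concatenate([proj(k,P)-v for k,v in o]),[560,-280,100]);print(n,np.round(f.x,1),np.round(f.fun,2))
tri('lens',(134,108),(584,176));tri('tip',(209,152),(711,140));tri('dish',(142,204),(575,297));tri('collar',(231,161),(745,132))
from wr import ray
# ring top seen by wrist (266x200 tile, scale 266/512), dish
print('lens w',ray("w5.json",133,452-400,128,.5195),'dish w',ray("w5.json",131.5,451-400,24,.5195))
E
python3 f2.py
```

```text
lens [ 566.7 -286.9  118.7] [-0.02  0.03 -0.01 -0.02]
tip [ 643.4 -273.5  117.7] [ 0.27 -0.56  0.14  0.44]
dish [ 565.9 -285.3   23.8] [ 0.16 -0.29  0.07  0.22]
collar [ 664.1 -270.3  118.3] [ 0.03 -0.05  0.01  0.04]
lens w [ 567.72711397 -286.23499932  128.        ] dish w [ 566.39256717 -285.07223374   24.        ]
```

```bash
python3 -c "
from rig import *
print(finish_job())"
```

```text
the job is handed in; nothing more can be done
None
```

The cover hangs on the rail near mid-bar, and I handed in the job with the loupe held level over the dish: the lens measured about 2 mm off the dish axis and about 1 mm off the pointer height, with about 25 s of the 64 s used. The rig gave no verdict on hand-in.

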